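# Fill the breakfast-spread caddy

### The arm

A 7-joint arm with a two-finger parallel gripper is mounted at the origin on the work surface. World frame = base frame: x ahead of the robot, y to its left, z up, the work surface at z = 0. Lengths are in mm, angles in rad, forces in N, time in s.
With the tool pointing down it reaches from about 425 to 950 mm from the base axis. Payload 16.7 kg.
Tool frame: the origin (TCP) lies on the mounting face of the last link; the fingertips stand 199 mm ahead of it and the grasp point (between the pads) lies 180 mm ahead of it; z points along the fingers, y is the line along which they close (so a half turn about z gives the same grasp; the last joint's range is limited). The gripper opens to 94 mm and grips with 3 to 60 N. Pads are 16 mm wide; open, the fingers measure 119 mm over their backs; the gripper's body (75 mm by 177 mm) begins 78 mm behind the grasp point.
Start: joints at [1.185, 0.426, 0.074, 1.606, -0.034, 1.111, -0.067], TCP at [158.318, -656.143, 404.667] pointing down, gripper open.
Joint ranges: [-2.85, 2.85], [-0.5, 2.14], [-1.23, 1.37], [0.21, 2.46], [-1.02, 4.16], [0.16, 2.05], [-2.73, 2.73]. Speed limits (rad/s): [1.89, 1.89, 2.39, 2.39, 3.01, 3.01, 3.01].

### API

Orientations are given as a unit quaternion [w, x, y, z].
In Python, from rig import manip gives the robot as it stands. The module is installed in compiled form; this text tells all that it offers.
- The arm moves only by the tool apply_moves, never from a script. Its argument "increments" is a list of rows, each an object of numbers: "dx", "dy", "dz": the shift along the tool's x, y, z in cm; "wx", "wy", "wz": the turn, a rotation vector about the tool's x, y, z in degrees; "jaw": the closure, from 0 (fully open) to 1 (shut). A call has 1 to 10 rows; each row shifts and turns the commanded pose from where the row before left it, along the tool's axes as they then stand; what a row does not reach is not made up. A row lasts 1/10 s, in which the tool goes at most 50 mm and 8.59 degrees, less where a joint would pass 70% of its speed; a pose out of reach is approached as far as the arm can. A call is refused whole if a number of a shift passes 5 or a number of a turn 8.59, either way. A call with a gripper value outside its range is refused whole. The fingers move at their own pace and stop on an object; "newtons" is the grip in N (left out, the last holds). Time passes only in rows, so rows that do not move let the fingers close. It gives the time, the measured TCP pose, the force, the opening and the grip force at its end, in the units of the state.
- manip.get_obs(): the state, without advancing time (a new reading comes with each control period).
- manip.get_image(name): name is "scene" or "top"; returns a dict with "color" (384x512x3 uint8, red, green, blue), "z_map" (384x512 float32, mm along the optical axis (not along the pixel's ray), 0 where there is no reading), "K" (3x3 intrinsics, pixels), "R" (3x3) and "t" (3): a world point X has camera coordinates R X + t. Camera axes: x right, y down, z forward; pixel columns grow to the right and rows downward; lengths in mm; the calibration is good to about 2 mm. A picture is of the moment at which its call begins.
- manip.job_done(): hands the job in; it is judged then, once.
Trained networks look in the newest picture that a camera, given by its name, has taken for a name from the list of things; names that differ only in an ending like _2 or _b are one class to them, and where a whole thing is asked for, a point or a joint stands for the part that bears it (a point fixed in the world has none). Each returns a list of dicts, best first, with "conf" (0 to 1); they miss things now and then, are a little off and sometimes report something else, mostly with a low value. They report only what shows in the picture. A call takes as long as a camera call.
- manip.search_frame(camera, label): "at" ([x, y, z] in mm, in the coordinates of the camera as it stood for that picture, good to about 4 mm: the middle of the surface that is visible of it).
- manip.silhouettes(camera, label): "region" (384x512 bool, what is visible of it).
- manip.landmark_of(camera, label): "at" ([x, y, z] in mm, in the coordinates of the camera as it stood for that picture, good to about 4 mm: a listed point, or the origin of a listed thing).
The state is a dict: "time_s": time; "joint_positions": joint angles; "joint_velocities": joint speeds; "effort": joint torques, N m; "eef_pos": TCP position; "eef_rot": TCP orientation; "ft_force": force on the tool from outside, world axes, zero at the start; "ft_torque": the same for the moment, N m; "gripper_width": opening from 0.0 (shut) to 1.0 (fully open); "finger_force": force on a finger pad.
Only numpy, scipy, OpenCV 4.12 (cv2) and the standard library are available. Lean on these libraries where they do the work, as an engineer would, in place of code of your own. Each camera call takes 0.05 s, during which the arm holds its last target. There are 200 camera calls.

### The job

Put the four jars with red, yellow, green and white lids into the wooden caddy, each standing upright in the bay whose floor has the colour of its lid. Set them down gently without dropping or toppling them, and leave the blue-lidded jar and the open empty jar standing where they are.

Things in the scene. Friction and masses are not known exactly. Their poses are not given: they have to be found in the camera images.
- jar_red: Small amber glass jar with paper label and red lid: upright cylinder, 52 mm diameter, 75 mm tall (the lid, equally wide, is the top 17 mm), about 0.2 kg, standing on the table. Origin: centre of its underside; z up along its axis. Can be gripped across its diameter at any height. The jars and small bystanders stand in a group at the robot's right, with gaps of 35 mm or more.
- jar_yellow: Small amber glass jar with paper label and yellow lid: upright cylinder, 52 mm diameter, 75 mm tall (the lid, equally wide, is the top 17 mm), about 0.2 kg, standing on the table. Origin: centre of its underside; z up along its axis. Can be gripped across its diameter at any height. The jars and small bystanders stand in a group at the robot's right, with gaps of 35 mm or more.
- jar_green: Small amber glass jar with paper label and green lid: upright cylinder, 52 mm diameter, 75 mm tall (the lid, equally wide, is the top 17 mm), about 0.2 kg, standing on the table. Origin: centre of its underside; z up along its axis. Can be gripped across its diameter at any height. The jars and small bystanders stand in a group at the robot's right, with gaps of 35 mm or more.
- jar_white: Small amber glass jar with paper label and white lid: upright cylinder, 52 mm diameter, 75 mm tall (the lid, equally wide, is the top 17 mm), about 0.2 kg, standing on the table. Origin: centre of its underside; z up along its axis. Can be gripped across its diameter at any height. The jars and small bystanders stand in a group at the robot's right, with gaps of 35 mm or more.
- bay_red: The red floor of one bay of a dark wooden caddy: fixed plate 82 x 82 x 3 mm; origin: centre of its underside, 8 mm above the table (a jar standing on it has its underside at 11 mm). z up, x and y parallel to the bay's walls. The caddy is open-topped, fixed, with 2 x 2 bays of 86 x 86 mm, 94 mm apart, between walls 8 mm thick whose tops are 34 mm above the table. Which bay is which colour varies.
- bay_yellow: The yellow floor of one bay of a dark wooden caddy: fixed plate 82 x 82 x 3 mm; origin: centre of its underside, 8 mm above the table (a jar standing on it has its underside at 11 mm). z up, x and y parallel to the bay's walls. The caddy is open-topped, fixed, with 2 x 2 bays of 86 x 86 mm, 94 mm apart, between walls 8 mm thick whose tops are 34 mm above the table. Which bay is which colour varies.
- bay_green: The green floor of one bay of a dark wooden caddy: fixed plate 82 x 82 x 3 mm; origin: centre of its underside, 8 mm above the table (a jar standing on it has its underside at 11 mm). z up, x and y parallel to the bay's walls. The caddy is open-topped, fixed, with 2 x 2 bays of 86 x 86 mm, 94 mm apart, between walls 8 mm thick whose tops are 34 mm above the table. Which bay is which colour varies.
- bay_white: The white floor of one bay of a dark wooden caddy: fixed plate 82 x 82 x 3 mm; origin: centre of its underside, 8 mm above the table (a jar standing on it has its underside at 11 mm). z up, x and y parallel to the bay's walls. The caddy is open-topped, fixed, with 2 x 2 bays of 86 x 86 mm, 94 mm apart, between walls 8 mm thick whose tops are 34 mm above the table. Which bay is which colour varies.
- jar_blue: Look-alike: the same 52 mm x 75 mm amber jar, but with a blue lid. Does not belong in the caddy; stays where it is. Origin: centre of its underside, z up.
- jar_open: Look-alike: the same amber jar, but open and empty, without a lid: 52 mm diameter, 66 mm tall. Does not belong in the caddy; stays where it is. Origin: centre of its underside, z up.

How it is judged:
By the outcome, as a careful person would: the job done as asked, in the order asked, and still so for the second after the job is handed in, with the robot touching nothing.
It also fails if it takes over 102 s, if anything falls off the work surface, if the arm or the gripper's body presses on something with over 40 N, if the wrist force passes 120 N, or if a joint passes its speed limit or range.

## Working session

There is one attempt and no reset: what is moved stays moved. The work goes in short steps, Python scripts to look and compute and a tool call to move; the robot and the scene stay as the last step left them, time stands still between calls to the robot, and variables do not carry over. Pictures are saved under pics/ and viewed, at most 14 in all, crops included, and the job is handed in when it is done.

Besides the shell and the picture viewer there is one more tool, called after ">>>" as name(argument=value, ...), one argument or row to a line, values as JSON. apply_moves: Moves the arm, as the interface text tells. Its arguments: {"type":"object","properties":{"increments":{"type":"array"},"newtons":{"type":"number"}},"required":["increments"]}

```bash
mkdir -p pics; cat > h.py <<'E'
from rig import manip
import numpy as np, cv2
def w(im,p): return im['R'].T@(np.array(p)-im['t'])
E
python3 - <<'E'
from h import *
ims={c:manip.get_image(c) for c in('top','scene')}
for c,im in ims.items(): cv2.imwrite(f'pics/{c}0.png',im['color'][:,:,::-1])
im=ims['top']; print(im['K'],im['R'],im['t'])
for n in 'jar_red jar_yellow jar_green jar_white jar_blue jar_open bay_red bay_yellow bay_green bay_white'.split():
    for d in manip.landmark_of('top',n)[:2]: print(n,'lm',round(d['conf'],2),w(im,d['at']).round(0))
o=manip.get_obs(); print(o['time_s'],o['eef_pos'],o['eef_rot'],o['gripper_width'],o['ft_force'])
E
```

```text
[[436.99751531   0.         259.4501446 ]
 [  0.         436.99751531 194.48731243]
 [  0.           0.           1.        ]] [[ 0.0101909  -0.99969795  0.02236399]
 [-0.99395281 -0.01257267 -0.10908594]
 [ 0.10933417 -0.02111706 -0.99378072]] [ -25.74058235  563.12348215 1000.76817951]
jar_red lm 0.72 [420. -67.  -3.]
jar_yellow lm 0.69 [545. 174.   9.]
jar_yellow lm 0.58 [ 432. -175.    1.]
jar_green lm 0.89 [ 427. -304.   -4.]
jar_green lm 0.24 [ 541. -310.    6.]
jar_white lm 0.65 [ 538. -311.    5.]
jar_blue lm 0.91 [672. -68.  -1.]
jar_open lm 0.91 [ 560. -187.    3.]
bay_red lm 0.95 [470. 291.  12.]
bay_yellow lm 0.65 [565. 271.  11.]
bay_green lm 0.83 [543. 174.  10.]
bay_white lm 0.31 [ 560. -187.    2.]
0.6 [ 158.31578971 -656.13724854  404.65656839] [-3.29454757e-05  9.93003158e-01  1.18087797e-01  5.13524107e-06] 1.0020549761660522 [-0.54815971 -0.37063344  0.29615479]
```

View pics/top0.png

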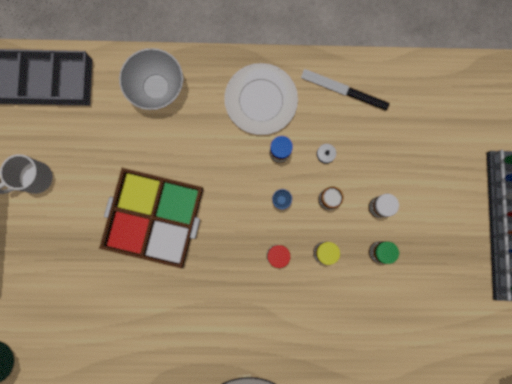

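View pics/scene0.png

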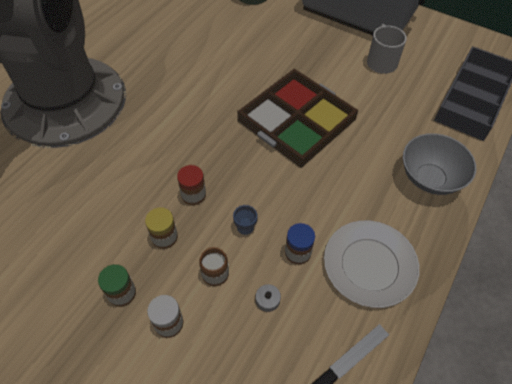

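The top view shows the lids at (col,row): red (279,257), yellow (329,253), green (387,252), white (386,206), blue (281,148) and the open jar (332,198). The bays are yellow (138,194), green (177,203), red (128,232) and white (167,242). The network's second-best detections confuse jars with bays, so I'll measure by colour segmentation on planes of known height.

```bash
cat >> h.py <<'E'
def plane(im,u,v,z):
    r=im['R'].T@np.linalg.inv(im['K'])@[u,v,1]; c=-im['R'].T@im['t']; return c+r*(z-c[2])/r[2]
def seg(im,u,v,rad):
    """blob of the colour found at (u,v), limited to a window: centroid, pixel area, min-area box"""
    c=im['color'].astype(np.float32); h=cv2.cvtColor(c/255,cv2.COLOR_RGB2Lab)
    ref=np.median(h[v-3:v+4,u-3:u+4].reshape(-1,3),0)
    d=np.abs(h-ref); m=((d[...,0]<25)&(np.hypot(d[...,1],d[...,2])<18)).astype(np.uint8)
    k=np.zeros_like(m); k[v-rad:v+rad+1,u-rad:u+rad+1]=1
    n,l,s,ce=cv2.connectedComponentsWithStats(m*k,connectivity=4)
    i=l[v,u]; cn=cv2.findContours((l==i).astype(np.uint8),cv2.RETR_EXTERNAL,cv2.CHAIN_APPROX_NONE)[0]
    cn=max(cn,key=cv2.contourArea)
    return ce[i],s[i,4],cv2.minAreaRect(cn),cv2.minEnclosingCircle(cn)
E
python3 - <<'E'
from h import *
im=manip.get_image('top')
for n,u,v in [('red',279,257),('yellow',329,253),('green',387,252),('white',386,206),('blue',281,148)]:
    ce,a,r,c=seg(im,u,v,16); z=im['z_map'][v,u]; ray=np.linalg.inv(im['K'])@[u,v,1]*z
    print(n,ce.round(1),a,np.round(c[0],1),round(c[1],1),'centroid',plane(im,*ce,75).round(1),'circ',plane(im,*c[0],75).round(1),'depth',w(im,ray).round(1))
ce,a,r,c=seg(im,332,198,16);print('open',plane(im,332,198,66).round())
for n,u,v in [('yellow',138,194),('green',177,203),('red',128,232),('white',167,242)]:
    ce,a,r,c=seg(im,u,v,28); p=cv2.boxPoints(r); q=np.array([plane(im,*x,11)[:2] for x in p]); e=q[1]-q[0]
    print(n,ce.round(1),plane(im,*ce,11).round(1),'box',q.mean(0).round(1),np.linalg.norm(np.diff(q,axis=0),axis=1).round(1),np.degrees(np.arctan2(e[1],e[0])).round(1)%90)
E
```

```text
red [278.6 256.2] 390 [278.6 256.1] 11.1 centroid [420.9 -62.4  75. ] circ [421.  -62.4  75. ] depth [419.1 -63.2  77.3]
yellow [328.1 252.9] 418 [328.1 253.1] 11.6 centroid [ 429.1 -173.3   75. ] circ [ 428.8 -173.3   75. ] depth [ 429.  -175.    76.2]
green [387.  252.3] 406 [387.1 252.1] 11.6 centroid [ 431.7 -305.8   75. ] circ [ 432.2 -306.1   75. ] depth [ 432.5 -304.9   77.9]
white [387.4 204.4] 462 [386.8 204.2] 12.8 centroid [ 539.5 -309.1   75. ] circ [ 540.  -307.7   75. ] depth [ 535.6 -304.6   78.6]
blue [281.  146.8] 367 [280.8 146.8] 10.9 centroid [669.  -66.6  75. ] circ [669.  -66.2  75. ] depth [666.1 -66.6  75.5]
open [ 554. -185.   66.]
yellow [138.3 193.8] [563.6 270.2  11. ] box [564.  270.2] [84.1 82.9 84.1] 78.6
green [176.6 202.9] [542.9 178.3  11. ] box [543.4 178.7] [84.1 83.4 84. ] 78.0
red [127.8 232.1] [472.1 291.3  11. ] box [472.3 291.4] [83.6 82.1 83.5] 78.6
white [166.8 241.5] [450.8 198.7  11. ] box [451.1 198.6] [84.1 83.7 84.1] 78.0
```

>>> apply_moves(
  increments=[
    {"wz": -8.5},
    {"wz": -8.5},
    {"wz": -8.5},
    {"wz": -8.5},
    {"wz": -8.5},
    {"wz": -8.5},
    {"wz": -8.5},
    {"wz": -8.5},
    {"wz": -8.5},
    {"dx": 2.0, "dy": 1.0},
  ],
  newtons=20,
)

```text
schema error: expected keys dx, dy, dz, wx, wy, wz, jaw
```

>>> apply_moves(
  increments=[
    {"dx": 0, "dy": 0, "dz": 0, "wx": 0, "wy": 0, "wz": -8.5, "jaw": 0},
    {"dx": 0, "dy": 0, "dz": 0, "wx": 0, "wy": 0, "wz": -8.5, "jaw": 0},
    {"dx": 0, "dy": 0, "dz": 0, "wx": 0, "wy": 0, "wz": -8.5, "jaw": 0},
    {"dx": 0, "dy": 0, "dz": 0, "wx": 0, "wy": 0, "wz": -8.5, "jaw": 0},
    {"dx": 0, "dy": 0, "dz": 0, "wx": 0, "wy": 0, "wz": -8.5, "jaw": 0},
    {"dx": 0, "dy": 0, "dz": 0, "wx": 0, "wy": 0, "wz": -8.5, "jaw": 0},
    {"dx": 0, "dy": 0, "dz": 0, "wx": 0, "wy": 0, "wz": -8.5, "jaw": 0},
    {"dx": 0, "dy": 0, "dz": 0, "wx": 0, "wy": 0, "wz": -8.5, "jaw": 0},
    {"dx": 0, "dy": 0, "dz": 0, "wx": 0, "wy": 0, "wz": -8.5, "jaw": 0},
    {"dx": 2, "dy": 1, "dz": 0, "wx": 0, "wy": 0, "wz": 0, "jaw": 0},
  ],
  newtons=20,
)

```text
time_s: 1.65
eef_pos: [166.6, -637.4, 404.2]
eef_rot: [-0.0, 0.705, 0.709, -0.0]
ft_force: [0.0, -0.2, 0.4]
gripper_width: 1.003
finger_force: 0.0
```

>>> apply_moves(
  increments=[
    {"dx": 3.6, "dy": 2, "dz": 0, "wx": 0, "wy": 0, "wz": 0, "jaw": 0},
    {"dx": 3.6, "dy": 2, "dz": 0, "wx": 0, "wy": 0, "wz": 0, "jaw": 0},
    {"dx": 3.6, "dy": 2, "dz": 0, "wx": 0, "wy": 0, "wz": 0, "jaw": 0},
    {"dx": 3.6, "dy": 2, "dz": 0, "wx": 0, "wy": 0, "wz": 0, "jaw": 0},
    {"dx": 3.6, "dy": 2, "dz": 0, "wx": 0, "wy": 0, "wz": 0, "jaw": 0},
    {"dx": 3.6, "dy": 2, "dz": 0, "wx": 0, "wy": 0, "wz": 0, "jaw": 0},
    {"dx": 3.6, "dy": 2, "dz": 0, "wx": 0, "wy": 0, "wz": 0, "jaw": 0},
    {"dx": 3.6, "dy": 2, "dz": 0, "wx": 0, "wy": 0, "wz": 0, "jaw": 0},
    {"dx": 3.6, "dy": 2, "dz": 0, "wx": 0, "wy": 0, "wz": 0, "jaw": 0},
    {"dx": 3.6, "dy": 2, "dz": 0, "wx": 0, "wy": 0, "wz": 0, "jaw": 0},
  ],
)

```text
time_s: 2.65
eef_pos: [368.4, -274.4, 405.0]
eef_rot: [0.0, 0.707, 0.707, -0.0]
ft_force: [0.1, -0.5, 0.0]
gripper_width: 1.004
finger_force: 0.0
```

>>> apply_moves(
  increments=[
    {"dx": 3, "dy": 1, "dz": 0, "wx": 0, "wy": 0, "wz": 0, "jaw": 0},
    {"dx": 3, "dy": 1, "dz": 0, "wx": 0, "wy": 0, "wz": 0, "jaw": 0},
    {"dx": 3, "dy": 1, "dz": 0, "wx": 0, "wy": 0, "wz": 0, "jaw": 0},
    {"dx": 3, "dy": 1, "dz": 0, "wx": 0, "wy": 0, "wz": 0, "jaw": 0},
    {"dx": 3, "dy": 0.7, "dz": 1.5, "wx": 0, "wy": 0, "wz": 0, "jaw": 0},
    {"dx": 3, "dy": 0.5, "dz": 2, "wx": 0, "wy": 0, "wz": 0, "jaw": 0},
    {"dx": 2, "dy": 0, "dz": 2, "wx": 0, "wy": 0, "wz": 0, "jaw": 0},
    {"dx": 1.2, "dy": 0, "dz": 2, "wx": 0, "wy": 0, "wz": 0, "jaw": 0},
    {"dx": 0, "dy": 0, "dz": 1, "wx": 0, "wy": 0, "wz": 0, "jaw": 0},
    {"dx": 0, "dy": 0, "dz": 0, "wx": 0, "wy": 0, "wz": 0, "jaw": 0},
  ],
)

```text
time_s: 3.65
eef_pos: [419.4, -64.2, 318.9]
eef_rot: [-0.001, 0.707, 0.708, -0.0]
ft_force: [-0.7, -0.4, 0.3]
gripper_width: 0.998
finger_force: 0.0
```

```bash
python3 - <<'E'
from h import *
print(manip.get_obs()['joint_positions'].round(2) if hasattr(manip.get_obs()['joint_positions'],'round') else manip.get_obs()['joint_positions'])
E
```

```text
[ 0.62  0.18 -0.67  2.2   0.15  0.81 -0.15]
```

>>> apply_moves(
  increments=[
    {"dx": 0, "dy": 0.1, "dz": 1.5, "wx": 0, "wy": 0, "wz": 0, "jaw": 0},
    {"dx": 0, "dy": 0, "dz": 2, "wx": 0, "wy": 0, "wz": 0, "jaw": 0},
    {"dx": 0, "dy": 0, "dz": 2, "wx": 0, "wy": 0, "wz": 0, "jaw": 0},
    {"dx": 0, "dy": 0, "dz": 1.6, "wx": 0, "wy": 0, "wz": 0, "jaw": 0},
    {"dx": 0, "dy": 0, "dz": 1, "wx": 0, "wy": 0, "wz": 0, "jaw": 0},
    {"dx": 0, "dy": 0, "dz": 0.5, "wx": 0, "wy": 0, "wz": 0, "jaw": 0},
    {"dx": 0, "dy": 0, "dz": 0, "wx": 0, "wy": 0, "wz": 0, "jaw": 0.3},
    {"dx": 0, "dy": 0, "dz": 0, "wx": 0, "wy": 0, "wz": 0, "jaw": 0.4},
    {"dx": 0, "dy": 0, "dz": 0, "wx": 0, "wy": 0, "wz": 0, "jaw": 0.4},
    {"dx": 0, "dy": 0, "dz": 0, "wx": 0, "wy": 0, "wz": 0, "jaw": 0.4},
  ],
)

```text
time_s: 4.65
eef_pos: [420.8, -63.9, 234.2]
eef_rot: [0.0, 0.707, 0.707, 0.0]
ft_force: [-0.8, -0.0, -0.2]
gripper_width: 0.696
finger_force: 0.0
```

>>> apply_moves(
  increments=[
    {"dx": 0, "dy": 0, "dz": 0, "wx": 0, "wy": 0, "wz": 0, "jaw": 1},
    {"dx": 0, "dy": 0, "dz": 0, "wx": 0, "wy": 0, "wz": 0, "jaw": 1},
    {"dx": 0, "dy": 0, "dz": 0, "wx": 0, "wy": 0, "wz": 0, "jaw": 1},
    {"dx": 0, "dy": 0, "dz": 0, "wx": 0, "wy": 0, "wz": 0, "jaw": 1},
  ],
)

```text
time_s: 5.05
eef_pos: [420.7, -63.9, 233.9]
eef_rot: [0.0, 0.707, 0.708, -0.0]
ft_force: [-1.9, -0.9, 6.8]
gripper_width: 0.552
finger_force: 20.0
```

>>> apply_moves(
  increments=[
    {"dx": 0, "dy": 0, "dz": -0.5, "wx": 0, "wy": 0, "wz": 0, "jaw": 1},
    {"dx": 0, "dy": 0, "dz": -1.5, "wx": 0, "wy": 0, "wz": 0, "jaw": 1},
    {"dx": 0, "dy": 0, "dz": -2.5, "wx": 0, "wy": 0, "wz": 0, "jaw": 1},
    {"dx": 0, "dy": 0, "dz": -2.5, "wx": 0, "wy": 0, "wz": 0, "jaw": 1},
    {"dx": 0.5, "dy": 0.5, "dz": -2, "wx": 0, "wy": 0, "wz": 0, "jaw": 1},
    {"dx": 1.5, "dy": 1, "dz": -1.5, "wx": 0, "wy": 0, "wz": 0, "jaw": 1},
    {"dx": 2.5, "dy": 1, "dz": -0.5, "wx": 0, "wy": 0, "wz": 0, "jaw": 1},
    {"dx": 3.5, "dy": 1, "dz": 0, "wx": 0, "wy": 0, "wz": 0, "jaw": 1},
    {"dx": 3.5, "dy": 1, "dz": 0, "wx": 0, "wy": 0, "wz": 0, "jaw": 1},
    {"dx": 3.5, "dy": 0.5, "dz": 0, "wx": 0, "wy": 0, "wz": 0, "jaw": 1},
  ],
)

```text
time_s: 6.05
eef_pos: [470.8, 87.5, 344.0]
eef_rot: [0.0, 0.707, 0.707, 0.0]
ft_force: [0.1, 0.4, -1.8]
gripper_width: 0.553
finger_force: 20.0
```

>>> apply_moves(
  increments=[
    {"dx": 3.5, "dy": 0, "dz": 0, "wx": 0, "wy": 0, "wz": 0, "jaw": 1},
    {"dx": 3.5, "dy": 0, "dz": 0, "wx": 0, "wy": 0, "wz": 0, "jaw": 1},
    {"dx": 3.5, "dy": 0, "dz": 0, "wx": 0, "wy": 0, "wz": 0, "jaw": 1},
    {"dx": 3.5, "dy": 0, "dz": 0, "wx": 0, "wy": 0, "wz": 0, "jaw": 1},
    {"dx": 3, "dy": 0, "dz": 0, "wx": 0, "wy": 0, "wz": 0, "jaw": 1},
    {"dx": 2, "dy": 0, "dz": 0, "wx": 0, "wy": 0, "wz": 0, "jaw": 1},
    {"dx": 1.2, "dy": 0, "dz": 1, "wx": 0, "wy": 0, "wz": 0, "jaw": 1},
    {"dx": 0, "dy": 0, "dz": 2, "wx": 0, "wy": 0, "wz": 0, "jaw": 1},
    {"dx": 0, "dy": 0, "dz": 2, "wx": 0, "wy": 0, "wz": 0, "jaw": 1},
    {"dx": 0, "dy": 0, "dz": 2, "wx": 0, "wy": 0, "wz": 0, "jaw": 1},
  ],
)

```text
time_s: 7.05
eef_pos: [470.1, 288.2, 273.1]
eef_rot: [-0.0, 0.707, 0.708, -0.0]
ft_force: [-0.2, -0.4, -2.0]
gripper_width: 0.55
finger_force: 20.0
```

>>> apply_moves(
  increments=[
    {"dx": 0.2, "dy": 0.2, "dz": 1, "wx": 0, "wy": 0, "wz": 0, "jaw": 1},
    {"dx": 0, "dy": 0, "dz": 0.8, "wx": 0, "wy": 0, "wz": 0, "jaw": 1},
    {"dx": 0, "dy": 0, "dz": 0.5, "wx": 0, "wy": 0, "wz": 0, "jaw": 1},
    {"dx": 0, "dy": 0, "dz": 0.2, "wx": 0, "wy": 0, "wz": 0, "jaw": 1},
    {"dx": 0, "dy": 0, "dz": 0.1, "wx": 0, "wy": 0, "wz": 0, "jaw": 1},
    {"dx": 0, "dy": 0, "dz": 0.1, "wx": 0, "wy": 0, "wz": 0, "jaw": 1},
    {"dx": 0, "dy": 0, "dz": 0.1, "wx": 0, "wy": 0, "wz": 0, "jaw": 1},
    {"dx": 0, "dy": 0, "dz": 0, "wx": 0, "wy": 0, "wz": 0, "jaw": 1},
  ],
)

```text
time_s: 7.85
eef_pos: [472.3, 290.2, 245.9]
eef_rot: [0.0, 0.707, 0.707, 0.0]
ft_force: [-0.6, -0.1, -1.9]
gripper_width: 0.55
finger_force: 20.0
```

>>> apply_moves(
  increments=[
    {"dx": 0, "dy": 0, "dz": 0.05, "wx": 0, "wy": 0, "wz": 0, "jaw": 1},
    {"dx": 0, "dy": 0, "dz": 0.05, "wx": 0, "wy": 0, "wz": 0, "jaw": 1},
    {"dx": 0, "dy": 0, "dz": 0.05, "wx": 0, "wy": 0, "wz": 0, "jaw": 1},
    {"dx": 0, "dy": 0, "dz": 0, "wx": 0, "wy": 0, "wz": 0, "jaw": 1},
  ],
)

```text
time_s: 8.25
eef_pos: [472.2, 290.4, 244.9]
eef_rot: [0.0, 0.707, 0.708, 0.0]
ft_force: [-4.6, -3.1, 12.0]
gripper_width: 0.55
finger_force: 20.0
```

>>> apply_moves(
  increments=[
    {"dx": 0, "dy": 0, "dz": 0, "wx": 0, "wy": 0, "wz": 0, "jaw": 0.42},
    {"dx": 0, "dy": 0, "dz": 0, "wx": 0, "wy": 0, "wz": 0, "jaw": 0.35},
    {"dx": 0, "dy": 0, "dz": 0, "wx": 0, "wy": 0, "wz": 0, "jaw": 0.25},
    {"dx": 0, "dy": 0, "dz": 0, "wx": 0, "wy": 0, "wz": 0, "jaw": 0.2},
    {"dx": 0, "dy": 0, "dz": -1, "wx": 0, "wy": 0, "wz": 0, "jaw": 0.2},
    {"dx": 0, "dy": 0, "dz": -2, "wx": 0, "wy": 0, "wz": 0, "jaw": 0.2},
    {"dx": 0, "dy": 0, "dz": -2.5, "wx": 0, "wy": 0, "wz": 0, "jaw": 0.2},
    {"dx": 0, "dy": 0, "dz": -2.5, "wx": 0, "wy": 0, "wz": 0, "jaw": 0.2},
    {"dx": -1, "dy": 0, "dz": -1, "wx": 0, "wy": 0, "wz": 0, "jaw": 0},
    {"dx": -3, "dy": 0, "dz": 0, "wx": 0, "wy": 0, "wz": 0, "jaw": 0},
  ],
)

```text
time_s: 9.25
eef_pos: [472.1, 251.6, 336.1]
eef_rot: [0.0, 0.706, 0.709, 0.002]
ft_force: [0.5, 0.1, -0.5]
gripper_width: 0.934
finger_force: 0.0
```

>>> apply_moves(
  increments=[
    {"dx": -4, "dy": 0, "dz": 0, "wx": 0, "wy": 0, "wz": 0, "jaw": 0},
    {"dx": -4, "dy": 0, "dz": 0, "wx": 0, "wy": 0, "wz": 0, "jaw": 0},
    {"dx": -4, "dy": 0, "dz": 0, "wx": 0, "wy": 0, "wz": 0, "jaw": 0},
    {"dx": -4, "dy": 0, "dz": 0, "wx": 0, "wy": 0, "wz": 0, "jaw": 0},
    {"dx": -4, "dy": 0, "dz": 0, "wx": 0, "wy": 0, "wz": 0, "jaw": 0},
    {"dx": -4, "dy": 0, "dz": 0, "wx": 0, "wy": 0, "wz": 0, "jaw": 0},
    {"dx": -4, "dy": -0.5, "dz": 0, "wx": 0, "wy": 0, "wz": 0, "jaw": 0},
    {"dx": -4, "dy": -1, "dz": 0, "wx": 0, "wy": 0, "wz": 0, "jaw": 0},
    {"dx": -4, "dy": -1, "dz": 0, "wx": 0, "wy": 0, "wz": 0, "jaw": 0},
    {"dx": -3, "dy": -1, "dz": 0, "wx": 0, "wy": 0, "wz": 0, "jaw": 0},
  ],
)

```text
time_s: 10.25
eef_pos: [436.3, -142.6, 334.1]
eef_rot: [-0.0, 0.707, 0.707, -0.0]
ft_force: [-0.2, 0.3, -0.2]
gripper_width: 1.003
finger_force: 0.0
```

```bash
python3 - <<'E'
from h import *
im=manip.get_image('top'); ce,a,r,c=seg(im,126,228,16)
print(ce,a,plane(im,*ce,86)); cv2.imwrite('pics/a.png',im['color'][:,:,::-1])
E
```

```text
[124.67339218 229.0075662 ] 793 [477.17457046 277.70481393  86.        ]
```

View pics/a.png

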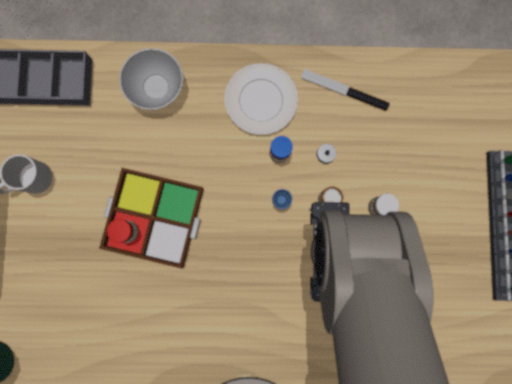

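The red jar stands upright in the red bay, its lid near (122,231). Next is yellow.

>>> apply_moves(
  increments=[
    {"dx": -1.8, "dy": -0.7, "dz": 1, "wx": 0, "wy": 0, "wz": 0, "jaw": 0},
    {"dx": -1.2, "dy": 0, "dz": 1, "wx": 0, "wy": 0, "wz": 0, "jaw": 0},
    {"dx": 0, "dy": 0, "dz": 0, "wx": 0, "wy": 0, "wz": 0, "jaw": 0},
    {"dx": 0, "dy": 0, "dz": 0, "wx": 0, "wy": 0, "wz": 0, "jaw": 0},
  ],
)

```text
time_s: 10.7
eef_pos: [431.0, -169.3, 314.0]
eef_rot: [-0.0, 0.707, 0.708, 0.0]
ft_force: [-0.3, -0.3, -0.1]
gripper_width: 0.998
finger_force: 0.0
```

>>> apply_moves(
  increments=[
    {"dx": -0.4, "dy": -0.2, "dz": 1.5, "wx": 0, "wy": 0, "wz": 0, "jaw": 0},
    {"dx": 0, "dy": 0, "dz": 2, "wx": 0, "wy": 0, "wz": 0, "jaw": 0},
    {"dx": 0, "dy": 0, "dz": 2, "wx": 0, "wy": 0, "wz": 0, "jaw": 0},
    {"dx": 0, "dy": 0, "dz": 1.5, "wx": 0, "wy": 0, "wz": 0, "jaw": 0},
    {"dx": 0, "dy": 0, "dz": 0.7, "wx": 0, "wy": 0, "wz": 0, "jaw": 0},
    {"dx": 0, "dy": 0, "dz": 0.3, "wx": 0, "wy": 0, "wz": 0, "jaw": 0.2},
    {"dx": 0, "dy": 0, "dz": 0, "wx": 0, "wy": 0, "wz": 0, "jaw": 0.4},
    {"dx": 0, "dy": 0, "dz": 0, "wx": 0, "wy": 0, "wz": 0, "jaw": 0.4},
    {"dx": 0, "dy": 0, "dz": 0, "wx": 0, "wy": 0, "wz": 0, "jaw": 0.4},
    {"dx": 0, "dy": 0, "dz": 0, "wx": 0, "wy": 0, "wz": 0, "jaw": 0.42},
  ],
)

```text
time_s: 11.7
eef_pos: [428.9, -173.9, 234.6]
eef_rot: [0.0, 0.707, 0.707, 0.0]
ft_force: [-0.9, 0.0, 0.4]
gripper_width: 0.616
finger_force: 0.0
```

>>> apply_moves(
  increments=[
    {"dx": 0, "dy": 0, "dz": 0, "wx": 0, "wy": 0, "wz": 0, "jaw": 1},
    {"dx": 0, "dy": 0, "dz": 0, "wx": 0, "wy": 0, "wz": 0, "jaw": 1},
    {"dx": 0, "dy": 0, "dz": 0, "wx": 0, "wy": 0, "wz": 0, "jaw": 1},
    {"dx": 0, "dy": 0, "dz": 0, "wx": 0, "wy": 0, "wz": 0, "jaw": 1},
  ],
)

```text
time_s: 12.1
eef_pos: [428.8, -173.9, 234.5]
eef_rot: [0.0, 0.707, 0.707, -0.0]
ft_force: [-1.8, 0.3, 7.5]
gripper_width: 0.55
finger_force: 20.0
```

>>> apply_moves(
  increments=[
    {"dx": 0, "dy": 0, "dz": -0.5, "wx": 0, "wy": 0, "wz": 0, "jaw": 1},
    {"dx": 0, "dy": 0, "dz": -1.5, "wx": 0, "wy": 0, "wz": 0, "jaw": 1},
    {"dx": 0, "dy": 0, "dz": -2.5, "wx": 0, "wy": 0, "wz": 0, "jaw": 1},
    {"dx": 0, "dy": 0, "dz": -2.5, "wx": 0, "wy": 0, "wz": 0, "jaw": 1},
    {"dx": 0.5, "dy": 0.5, "dz": -2, "wx": 0, "wy": 0, "wz": 0, "jaw": 1},
    {"dx": 1.5, "dy": 1, "dz": -1.5, "wx": 0, "wy": 0, "wz": 0, "jaw": 1},
    {"dx": 2.5, "dy": 1, "dz": -0.5, "wx": 0, "wy": 0, "wz": 0, "jaw": 1},
    {"dx": 3.5, "dy": 1, "dz": 0, "wx": 0, "wy": 0, "wz": 0, "jaw": 1},
    {"dx": 3.5, "dy": 1, "dz": 0, "wx": 0, "wy": 0, "wz": 0, "jaw": 1},
    {"dx": 3.5, "dy": 1, "dz": 0, "wx": 0, "wy": 0, "wz": 0, "jaw": 1},
  ],
)

```text
time_s: 13.1
eef_pos: [483.6, -22.5, 344.6]
eef_rot: [0.0, 0.707, 0.707, 0.0]
ft_force: [0.1, -0.4, -2.2]
gripper_width: 0.549
finger_force: 20.0
```

>>> apply_moves(
  increments=[
    {"dx": 3.5, "dy": 1, "dz": 0, "wx": 0, "wy": 0, "wz": 0, "jaw": 1},
    {"dx": 3.5, "dy": 1, "dz": 0, "wx": 0, "wy": 0, "wz": 0, "jaw": 1},
    {"dx": 3.5, "dy": 1, "dz": 0, "wx": 0, "wy": 0, "wz": 0, "jaw": 1},
    {"dx": 3.5, "dy": 1, "dz": 0, "wx": 0, "wy": 0, "wz": 0, "jaw": 1},
    {"dx": 3.5, "dy": 1, "dz": 0, "wx": 0, "wy": 0, "wz": 0, "jaw": 1},
    {"dx": 3.5, "dy": 1, "dz": 0, "wx": 0, "wy": 0, "wz": 0, "jaw": 1},
    {"dx": 3.5, "dy": 1, "dz": 0, "wx": 0, "wy": 0, "wz": 0, "jaw": 1},
    {"dx": 2.5, "dy": 1, "dz": 0, "wx": 0, "wy": 0, "wz": 0, "jaw": 1},
    {"dx": 1.5, "dy": 0, "dz": 0, "wx": 0, "wy": 0, "wz": 0, "jaw": 1},
    {"dx": 0.5, "dy": 0, "dz": 0, "wx": 0, "wy": 0, "wz": 0, "jaw": 1},
  ],
)

```text
time_s: 14.1
eef_pos: [562.6, 267.7, 344.1]
eef_rot: [-0.001, 0.706, 0.708, -0.0]
ft_force: [-0.5, -0.4, -1.7]
gripper_width: 0.548
finger_force: 20.0
```

>>> apply_moves(
  increments=[
    {"dx": 0.2, "dy": 0.1, "dz": 1.5, "wx": 0, "wy": 0, "wz": 0, "jaw": 1},
    {"dx": 0, "dy": 0, "dz": 2.2, "wx": 0, "wy": 0, "wz": 0, "jaw": 1},
    {"dx": 0, "dy": 0, "dz": 2.2, "wx": 0, "wy": 0, "wz": 0, "jaw": 1},
    {"dx": 0, "dy": 0, "dz": 1.8, "wx": 0, "wy": 0, "wz": 0, "jaw": 1},
    {"dx": 0, "dy": 0, "dz": 1, "wx": 0, "wy": 0, "wz": 0, "jaw": 1},
    {"dx": 0, "dy": 0, "dz": 0.5, "wx": 0, "wy": 0, "wz": 0, "jaw": 1},
    {"dx": 0, "dy": 0, "dz": 0.3, "wx": 0, "wy": 0, "wz": 0, "jaw": 1},
    {"dx": 0, "dy": 0, "dz": 0.1, "wx": 0, "wy": 0, "wz": 0, "jaw": 1},
    {"dx": 0, "dy": 0, "dz": 0.1, "wx": 0, "wy": 0, "wz": 0, "jaw": 1},
    {"dx": 0, "dy": 0, "dz": 0, "wx": 0, "wy": 0, "wz": 0, "jaw": 1},
  ],
)

```text
time_s: 15.1
eef_pos: [564.4, 268.4, 247.7]
eef_rot: [0.0, 0.707, 0.707, 0.0]
ft_force: [0.2, -0.1, -2.0]
gripper_width: 0.55
finger_force: 20.0
```

>>> apply_moves(
  increments=[
    {"dx": 0, "dy": 0, "dz": 0.05, "wx": 0, "wy": 0, "wz": 0, "jaw": 1},
    {"dx": 0, "dy": 0, "dz": 0.05, "wx": 0, "wy": 0, "wz": 0, "jaw": 1},
    {"dx": 0, "dy": 0, "dz": 0.05, "wx": 0, "wy": 0, "wz": 0, "jaw": 1},
    {"dx": 0, "dy": 0, "dz": 0, "wx": 0, "wy": 0, "wz": 0, "jaw": 1},
  ],
)

```text
time_s: 15.5
eef_pos: [564.3, 268.3, 245.7]
eef_rot: [-0.0, 0.707, 0.708, 0.0]
ft_force: [-0.3, -0.8, -2.6]
gripper_width: 0.549
finger_force: 20.0
```

>>> apply_moves(
  increments=[
    {"dx": 0, "dy": 0, "dz": 0.05, "wx": 0, "wy": 0, "wz": 0, "jaw": 1},
    {"dx": 0, "dy": 0, "dz": 0.05, "wx": 0, "wy": 0, "wz": 0, "jaw": 1},
    {"dx": 0, "dy": 0, "dz": 0, "wx": 0, "wy": 0, "wz": 0, "jaw": 1},
  ],
)

```text
time_s: 15.8
eef_pos: [564.2, 268.4, 245.5]
eef_rot: [0.0, 0.707, 0.707, 0.0]
ft_force: [-4.1, -3.4, 11.8]
gripper_width: 0.549
finger_force: 20.0
```

Contact. I'll release, lift and go back toward green at (432,-306).

>>> apply_moves(
  increments=[
    {"dx": 0, "dy": 0, "dz": 0, "wx": 0, "wy": 0, "wz": 0, "jaw": 0.42},
    {"dx": 0, "dy": 0, "dz": 0, "wx": 0, "wy": 0, "wz": 0, "jaw": 0.35},
    {"dx": 0, "dy": 0, "dz": 0, "wx": 0, "wy": 0, "wz": 0, "jaw": 0.25},
    {"dx": 0, "dy": 0, "dz": 0, "wx": 0, "wy": 0, "wz": 0, "jaw": 0.2},
    {"dx": 0, "dy": 0, "dz": -1, "wx": 0, "wy": 0, "wz": 0, "jaw": 0.2},
    {"dx": 0, "dy": 0, "dz": -2, "wx": 0, "wy": 0, "wz": 0, "jaw": 0.2},
    {"dx": 0, "dy": 0, "dz": -2.5, "wx": 0, "wy": 0, "wz": 0, "jaw": 0.2},
    {"dx": 0, "dy": 0, "dz": -2.5, "wx": 0, "wy": 0, "wz": 0, "jaw": 0.2},
    {"dx": -1, "dy": 0, "dz": -1, "wx": 0, "wy": 0, "wz": 0, "jaw": 0},
    {"dx": -3, "dy": 0, "dz": 0, "wx": 0, "wy": 0, "wz": 0, "jaw": 0},
  ],
)

```text
time_s: 16.8
eef_pos: [564.0, 230.0, 336.8]
eef_rot: [0.0, 0.706, 0.709, 0.002]
ft_force: [-0.7, -0.6, -0.3]
gripper_width: 0.934
finger_force: 0.0
```

>>> apply_moves(
  increments=[
    {"dx": -4, "dy": -0.5, "dz": 0, "wx": 0, "wy": 0, "wz": 0, "jaw": 0},
    {"dx": -4, "dy": -1, "dz": 0, "wx": 0, "wy": 0, "wz": 0, "jaw": 0},
    {"dx": -4, "dy": -1, "dz": 0, "wx": 0, "wy": 0, "wz": 0, "jaw": 0},
    {"dx": -4, "dy": -1, "dz": 0, "wx": 0, "wy": 0, "wz": 0, "jaw": 0},
    {"dx": -4, "dy": -1, "dz": 0, "wx": 0, "wy": 0, "wz": 0, "jaw": 0},
    {"dx": -4, "dy": -1, "dz": 0, "wx": 0, "wy": 0, "wz": 0, "jaw": 0},
    {"dx": -4, "dy": -1, "dz": 0, "wx": 0, "wy": 0, "wz": 0, "jaw": 0},
    {"dx": -4, "dy": -1, "dz": 0, "wx": 0, "wy": 0, "wz": 0, "jaw": 0},
    {"dx": -4, "dy": -1, "dz": 0, "wx": 0, "wy": 0, "wz": 0, "jaw": 0},
    {"dx": -4, "dy": -1, "dz": 0, "wx": 0, "wy": 0, "wz": 0, "jaw": 0},
  ],
)

```text
time_s: 17.8
eef_pos: [468.5, -173.8, 334.7]
eef_rot: [0.0, 0.707, 0.707, -0.0]
ft_force: [-0.1, -0.7, -0.4]
gripper_width: 0.995
finger_force: 0.0
```

>>> apply_moves(
  increments=[
    {"dx": -3.5, "dy": -1, "dz": 0, "wx": 0, "wy": 0, "wz": 0, "jaw": 0},
    {"dx": -3.5, "dy": -1, "dz": 0, "wx": 0, "wy": 0, "wz": 0, "jaw": 0},
    {"dx": -3, "dy": -1, "dz": 0.5, "wx": 0, "wy": 0, "wz": 0, "jaw": 0},
    {"dx": -2, "dy": -0.7, "dz": 1, "wx": 0, "wy": 0, "wz": 0, "jaw": 0},
    {"dx": -1.3, "dy": 0, "dz": 0.5, "wx": 0, "wy": 0, "wz": 0, "jaw": 0},
    {"dx": 0, "dy": 0, "dz": 0, "wx": 0, "wy": 0, "wz": 0, "jaw": 0},
    {"dx": 0, "dy": 0, "dz": 0, "wx": 0, "wy": 0, "wz": 0, "jaw": 0},
  ],
)

```text
time_s: 18.5
eef_pos: [433.3, -304.0, 314.8]
eef_rot: [-0.0, 0.706, 0.708, 0.0]
ft_force: [-0.6, 0.9, 0.5]
gripper_width: 0.998
finger_force: 0.0
```

```bash
python3 - <<'E'
from h import *
im=manip.get_image('top')
cv2.imwrite('pics/b.png',im['color'][:,:,::-1])
im=manip.get_image('scene')
cv2.imwrite('pics/b2.png',im['color'][:,:,::-1])
E
```

```text
(no output)
```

View pics/b2.png

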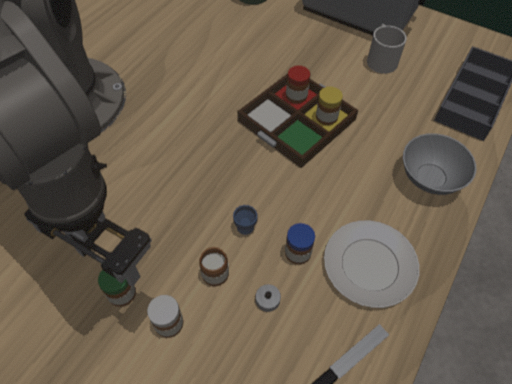

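Red (297,87) and yellow (329,107) stand upright in their own bays, and the gripper is above green (115,283).

>>> apply_moves(
  increments=[
    {"dx": -0.2, "dy": -0.1, "dz": 1.5, "wx": 0, "wy": 0, "wz": 0, "jaw": 0},
    {"dx": 0, "dy": 0, "dz": 2, "wx": 0, "wy": 0, "wz": 0, "jaw": 0},
    {"dx": 0, "dy": 0, "dz": 2, "wx": 0, "wy": 0, "wz": 0, "jaw": 0},
    {"dx": 0, "dy": 0, "dz": 1.5, "wx": 0, "wy": 0, "wz": 0, "jaw": 0},
    {"dx": 0, "dy": 0, "dz": 0.7, "wx": 0, "wy": 0, "wz": 0, "jaw": 0},
    {"dx": 0, "dy": 0, "dz": 0.3, "wx": 0, "wy": 0, "wz": 0, "jaw": 0.2},
    {"dx": 0, "dy": 0, "dz": 0, "wx": 0, "wy": 0, "wz": 0, "jaw": 0.4},
    {"dx": 0, "dy": 0, "dz": 0, "wx": 0, "wy": 0, "wz": 0, "jaw": 0.4},
    {"dx": 0, "dy": 0, "dz": 0, "wx": 0, "wy": 0, "wz": 0, "jaw": 0.4},
    {"dx": 0, "dy": 0, "dz": 0, "wx": 0, "wy": 0, "wz": 0, "jaw": 0.42},
  ],
)

```text
time_s: 19.6
eef_pos: [432.0, -307.0, 235.2]
eef_rot: [0.0, 0.707, 0.707, 0.0]
ft_force: [-0.1, -0.6, 0.5]
gripper_width: 0.609
finger_force: 0.0
```

>>> apply_moves(
  increments=[
    {"dx": 0, "dy": 0, "dz": 0, "wx": 0, "wy": 0, "wz": 0, "jaw": 1},
    {"dx": 0, "dy": 0, "dz": 0, "wx": 0, "wy": 0, "wz": 0, "jaw": 1},
    {"dx": 0, "dy": 0, "dz": 0, "wx": 0, "wy": 0, "wz": 0, "jaw": 1},
    {"dx": 0, "dy": 0, "dz": 0, "wx": 0, "wy": 0, "wz": 0, "jaw": 1},
  ],
)

```text
time_s: 20.0
eef_pos: [431.9, -306.9, 235.0]
eef_rot: [0.0, 0.707, 0.707, -0.0]
ft_force: [-3.2, 0.6, 5.5]
gripper_width: 0.549
finger_force: 20.0
```

>>> apply_moves(
  increments=[
    {"dx": 0, "dy": 0, "dz": -0.5, "wx": 0, "wy": 0, "wz": 0, "jaw": 1},
    {"dx": 0, "dy": 0, "dz": -1.5, "wx": 0, "wy": 0, "wz": 0, "jaw": 1},
    {"dx": 0, "dy": 0, "dz": -2.5, "wx": 0, "wy": 0, "wz": 0, "jaw": 1},
    {"dx": 0, "dy": 0, "dz": -2.5, "wx": 0, "wy": 0, "wz": 0, "jaw": 1},
    {"dx": 0.5, "dy": 0.5, "dz": -2, "wx": 0, "wy": 0, "wz": 0, "jaw": 1},
    {"dx": 1.5, "dy": 1, "dz": -1.5, "wx": 0, "wy": 0, "wz": 0, "jaw": 1},
    {"dx": 2.5, "dy": 1, "dz": -0.5, "wx": 0, "wy": 0, "wz": 0, "jaw": 1},
    {"dx": 3.5, "dy": 1, "dz": 0, "wx": 0, "wy": 0, "wz": 0, "jaw": 1},
    {"dx": 3.5, "dy": 1, "dz": 0, "wx": 0, "wy": 0, "wz": 0, "jaw": 1},
    {"dx": 3.5, "dy": 1, "dz": 0, "wx": 0, "wy": 0, "wz": 0, "jaw": 1},
  ],
)

```text
time_s: 21.0
eef_pos: [487.1, -154.2, 345.4]
eef_rot: [0.0, 0.707, 0.708, 0.0]
ft_force: [-0.4, -0.3, -2.4]
gripper_width: 0.551
finger_force: 20.0
```

>>> apply_moves(
  increments=[
    {"dx": 4, "dy": 0.8, "dz": 0, "wx": 0, "wy": 0, "wz": 0, "jaw": 1},
    {"dx": 4, "dy": 0.8, "dz": 0, "wx": 0, "wy": 0, "wz": 0, "jaw": 1},
    {"dx": 4, "dy": 0.8, "dz": 0, "wx": 0, "wy": 0, "wz": 0, "jaw": 1},
    {"dx": 4, "dy": 0.8, "dz": 0, "wx": 0, "wy": 0, "wz": 0, "jaw": 1},
    {"dx": 4, "dy": 0.8, "dz": 0, "wx": 0, "wy": 0, "wz": 0, "jaw": 1},
    {"dx": 4, "dy": 0.8, "dz": 0, "wx": 0, "wy": 0, "wz": 0, "jaw": 1},
    {"dx": 4, "dy": 0.8, "dz": 0, "wx": 0, "wy": 0, "wz": 0, "jaw": 1},
    {"dx": 3, "dy": 0, "dz": 0, "wx": 0, "wy": 0, "wz": 0, "jaw": 1},
    {"dx": 1.8, "dy": 0, "dz": 0, "wx": 0, "wy": 0, "wz": 0, "jaw": 1},
    {"dx": 0.7, "dy": 0, "dz": 0, "wx": 0, "wy": 0, "wz": 0, "jaw": 1},
  ],
)

```text
time_s: 22.0
eef_pos: [541.5, 181.5, 345.3]
eef_rot: [-0.0, 0.705, 0.709, 0.0]
ft_force: [0.3, -0.1, -1.9]
gripper_width: 0.551
finger_force: 20.0
```

>>> apply_moves(
  increments=[
    {"dx": 0, "dy": 0.1, "dz": 1.5, "wx": 0, "wy": 0, "wz": 0, "jaw": 1},
    {"dx": 0, "dy": 0, "dz": 2.2, "wx": 0, "wy": 0, "wz": 0, "jaw": 1},
    {"dx": 0, "dy": 0, "dz": 2.2, "wx": 0, "wy": 0, "wz": 0, "jaw": 1},
    {"dx": 0, "dy": 0, "dz": 1.8, "wx": 0, "wy": 0, "wz": 0, "jaw": 1},
    {"dx": 0, "dy": 0, "dz": 1, "wx": 0, "wy": 0, "wz": 0, "jaw": 1},
    {"dx": 0, "dy": 0, "dz": 0.6, "wx": 0, "wy": 0, "wz": 0, "jaw": 1},
    {"dx": 0, "dy": 0, "dz": 0.3, "wx": 0, "wy": 0, "wz": 0, "jaw": 1},
    {"dx": 0, "dy": 0, "dz": 0.1, "wx": 0, "wy": 0, "wz": 0, "jaw": 1},
    {"dx": 0, "dy": 0, "dz": 0.1, "wx": 0, "wy": 0, "wz": 0, "jaw": 1},
    {"dx": 0, "dy": 0, "dz": 0, "wx": 0, "wy": 0, "wz": 0, "jaw": 1},
  ],
)

```text
time_s: 23.0
eef_pos: [543.5, 178.3, 247.1]
eef_rot: [0.0, 0.707, 0.707, 0.0]
ft_force: [0.2, -0.2, -1.7]
gripper_width: 0.554
finger_force: 20.0
```

>>> apply_moves(
  increments=[
    {"dx": 0, "dy": 0, "dz": 0.05, "wx": 0, "wy": 0, "wz": 0, "jaw": 1},
    {"dx": 0, "dy": 0, "dz": 0.05, "wx": 0, "wy": 0, "wz": 0, "jaw": 1},
    {"dx": 0, "dy": 0, "dz": 0, "wx": 0, "wy": 0, "wz": 0, "jaw": 1},
  ],
)

```text
time_s: 23.3
eef_pos: [543.5, 178.4, 246.1]
eef_rot: [0.0, 0.707, 0.708, 0.0]
ft_force: [-0.5, -1.1, 4.2]
gripper_width: 0.549
finger_force: 20.0
```

>>> apply_moves(
  increments=[
    {"dx": 0, "dy": 0, "dz": 0, "wx": 0, "wy": 0, "wz": 0, "jaw": 0.42},
    {"dx": 0, "dy": 0, "dz": 0, "wx": 0, "wy": 0, "wz": 0, "jaw": 0.35},
    {"dx": 0, "dy": 0, "dz": 0, "wx": 0, "wy": 0, "wz": 0, "jaw": 0.25},
    {"dx": 0, "dy": 0, "dz": 0, "wx": 0, "wy": 0, "wz": 0, "jaw": 0.2},
    {"dx": 0, "dy": 0, "dz": -1, "wx": 0, "wy": 0, "wz": 0, "jaw": 0.2},
    {"dx": 0, "dy": 0, "dz": -2, "wx": 0, "wy": 0, "wz": 0, "jaw": 0.2},
    {"dx": 0, "dy": 0, "dz": -2.5, "wx": 0, "wy": 0, "wz": 0, "jaw": 0.2},
    {"dx": 0, "dy": 0, "dz": -2.5, "wx": 0, "wy": 0, "wz": 0, "jaw": 0.2},
    {"dx": -1, "dy": 0, "dz": -1, "wx": 0, "wy": 0, "wz": 0, "jaw": 0},
    {"dx": -3, "dy": 0, "dz": 0, "wx": 0, "wy": 0, "wz": 0, "jaw": 0},
  ],
)

```text
time_s: 24.3
eef_pos: [543.4, 139.9, 337.7]
eef_rot: [0.0, 0.705, 0.709, 0.002]
ft_force: [0.8, -0.0, -0.1]
gripper_width: 0.931
finger_force: 0.0
```

>>> apply_moves(
  increments=[
    {"dx": -4, "dy": 0, "dz": 0, "wx": 0, "wy": 0, "wz": 0, "jaw": 0},
    {"dx": -4, "dy": 0, "dz": 0, "wx": 0, "wy": 0, "wz": 0, "jaw": 0},
    {"dx": -4, "dy": 0, "dz": 0, "wx": 0, "wy": 0, "wz": 0, "jaw": 0},
    {"dx": -4, "dy": 0, "dz": 0, "wx": 0, "wy": 0, "wz": 0, "jaw": 0},
    {"dx": -4, "dy": 0, "dz": 0, "wx": 0, "wy": 0, "wz": 0, "jaw": 0},
    {"dx": -4, "dy": 0, "dz": 0, "wx": 0, "wy": 0, "wz": 0, "jaw": 0},
    {"dx": -4, "dy": 0, "dz": 0, "wx": 0, "wy": 0, "wz": 0, "jaw": 0},
    {"dx": -4, "dy": 0, "dz": 0, "wx": 0, "wy": 0, "wz": 0, "jaw": 0},
    {"dx": -4, "dy": 0, "dz": 0, "wx": 0, "wy": 0, "wz": 0, "jaw": 0},
    {"dx": -4, "dy": 0, "dz": 0, "wx": 0, "wy": 0, "wz": 0, "jaw": 0},
  ],
)

```text
time_s: 25.3
eef_pos: [543.0, -264.0, 335.6]
eef_rot: [-0.0, 0.707, 0.707, -0.0]
ft_force: [0.3, 0.2, 0.7]
gripper_width: 1.0
finger_force: 0.0
```

>>> apply_moves(
  increments=[
    {"dx": -2.5, "dy": -0.4, "dz": 0.5, "wx": 0, "wy": 0, "wz": 0, "jaw": 0},
    {"dx": -1.4, "dy": 0, "dz": 1, "wx": 0, "wy": 0, "wz": 0, "jaw": 0},
    {"dx": -0.6, "dy": 0, "dz": 0.5, "wx": 0, "wy": 0, "wz": 0, "jaw": 0},
    {"dx": 0, "dy": 0, "dz": 0, "wx": 0, "wy": 0, "wz": 0, "jaw": 0},
    {"dx": 0, "dy": 0, "dz": 0, "wx": 0, "wy": 0, "wz": 0, "jaw": 0},
  ],
)

```text
time_s: 25.8
eef_pos: [540.3, -305.2, 315.6]
eef_rot: [-0.0, 0.706, 0.708, 0.0]
ft_force: [0.7, -0.2, 0.6]
gripper_width: 0.998
finger_force: 0.0
```

```bash
python3 - <<'E'
from h import *
im=manip.get_image('scene'); print(manip.get_obs()['eef_pos'])
for d in manip.landmark_of('scene','jar_white')[:2]: print(d['conf'],w(im,d['at']).round(1))
cv2.imwrite('pics/c2.png',im['color'][:,:,::-1])
E
```

```text
[ 540.43821332 -305.14252886  315.95669876]
0.81 [ 539.3 -311.4    1.3]
```

View pics/c2.png

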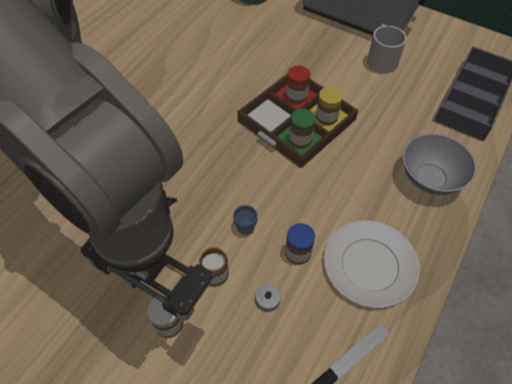

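Green (302,130) stands upright in its bay, and the gripper is above white (165,315). Next I descend and grip.

>>> apply_moves(
  increments=[
    {"dx": -0.2, "dy": -0.1, "dz": 1.5, "wx": 0, "wy": 0, "wz": 0, "jaw": 0},
    {"dx": 0, "dy": 0, "dz": 2, "wx": 0, "wy": 0, "wz": 0, "jaw": 0},
    {"dx": 0, "dy": 0, "dz": 2, "wx": 0, "wy": 0, "wz": 0, "jaw": 0},
    {"dx": 0, "dy": 0, "dz": 1.5, "wx": 0, "wy": 0, "wz": 0, "jaw": 0},
    {"dx": 0, "dy": 0, "dz": 0.8, "wx": 0, "wy": 0, "wz": 0, "jaw": 0},
    {"dx": 0, "dy": 0, "dz": 0.3, "wx": 0, "wy": 0, "wz": 0, "jaw": 0.2},
    {"dx": 0, "dy": 0, "dz": 0, "wx": 0, "wy": 0, "wz": 0, "jaw": 0.4},
    {"dx": 0, "dy": 0, "dz": 0, "wx": 0, "wy": 0, "wz": 0, "jaw": 0.4},
    {"dx": 0, "dy": 0, "dz": 0, "wx": 0, "wy": 0, "wz": 0, "jaw": 0.4},
    {"dx": 0, "dy": 0, "dz": 0, "wx": 0, "wy": 0, "wz": 0, "jaw": 0.42},
  ],
)

```text
time_s: 26.9
eef_pos: [539.0, -308.8, 235.3]
eef_rot: [0.0, 0.707, 0.707, 0.0]
ft_force: [-0.2, -0.1, 0.1]
gripper_width: 0.612
finger_force: 0.0
```

>>> apply_moves(
  increments=[
    {"dx": 0, "dy": 0, "dz": 0, "wx": 0, "wy": 0, "wz": 0, "jaw": 1},
    {"dx": 0, "dy": 0, "dz": 0, "wx": 0, "wy": 0, "wz": 0, "jaw": 1},
    {"dx": 0, "dy": 0, "dz": 0, "wx": 0, "wy": 0, "wz": 0, "jaw": 1},
    {"dx": 0, "dy": 0, "dz": 0, "wx": 0, "wy": 0, "wz": 0, "jaw": 1},
  ],
)

```text
time_s: 27.3
eef_pos: [539.0, -308.8, 235.1]
eef_rot: [0.0, 0.707, 0.707, -0.0]
ft_force: [-2.9, -0.2, 5.6]
gripper_width: 0.552
finger_force: 20.0
```

>>> apply_moves(
  increments=[
    {"dx": 0, "dy": 0, "dz": -0.5, "wx": 0, "wy": 0, "wz": 0, "jaw": 1},
    {"dx": 0, "dy": 0, "dz": -1.5, "wx": 0, "wy": 0, "wz": 0, "jaw": 1},
    {"dx": 0, "dy": 0, "dz": -2.5, "wx": 0, "wy": 0, "wz": 0, "jaw": 1},
    {"dx": 0, "dy": 0, "dz": -2.5, "wx": 0, "wy": 0, "wz": 0, "jaw": 1},
    {"dx": 0.5, "dy": -0.3, "dz": -2, "wx": 0, "wy": 0, "wz": 0, "jaw": 1},
    {"dx": 1.5, "dy": -0.5, "dz": -1.5, "wx": 0, "wy": 0, "wz": 0, "jaw": 1},
    {"dx": 2.5, "dy": -0.5, "dz": -0.5, "wx": 0, "wy": 0, "wz": 0, "jaw": 1},
    {"dx": 3.5, "dy": -0.5, "dz": 0, "wx": 0, "wy": 0, "wz": 0, "jaw": 1},
    {"dx": 4, "dy": -0.5, "dz": 0, "wx": 0, "wy": 0, "wz": 0, "jaw": 1},
    {"dx": 4, "dy": -0.5, "dz": 0, "wx": 0, "wy": 0, "wz": 0, "jaw": 1},
  ],
)

```text
time_s: 28.3
eef_pos: [510.0, -147.1, 345.5]
eef_rot: [0.0, 0.707, 0.707, -0.0]
ft_force: [0.9, 0.3, -2.8]
gripper_width: 0.552
finger_force: 20.0
```

>>> apply_moves(
  increments=[
    {"dx": 4, "dy": -0.7, "dz": 0, "wx": 0, "wy": 0, "wz": 0, "jaw": 1},
    {"dx": 4, "dy": -0.7, "dz": 0, "wx": 0, "wy": 0, "wz": 0, "jaw": 1},
    {"dx": 4, "dy": -0.7, "dz": 0, "wx": 0, "wy": 0, "wz": 0, "jaw": 1},
    {"dx": 4, "dy": -0.7, "dz": 0, "wx": 0, "wy": 0, "wz": 0, "jaw": 1},
    {"dx": 4, "dy": -0.7, "dz": 0, "wx": 0, "wy": 0, "wz": 0, "jaw": 1},
    {"dx": 4, "dy": -0.7, "dz": 0, "wx": 0, "wy": 0, "wz": 0, "jaw": 1},
    {"dx": 4, "dy": -0.7, "dz": 0, "wx": 0, "wy": 0, "wz": 0, "jaw": 1},
    {"dx": 3.5, "dy": -0.7, "dz": 0, "wx": 0, "wy": 0, "wz": 0, "jaw": 1},
    {"dx": 2, "dy": -0.4, "dz": 0, "wx": 0, "wy": 0, "wz": 0, "jaw": 1},
    {"dx": 1, "dy": 0, "dz": 0, "wx": 0, "wy": 0, "wz": 0, "jaw": 1},
  ],
)

```text
time_s: 29.3
eef_pos: [449.2, 198.2, 345.4]
eef_rot: [0.0, 0.706, 0.709, 0.0]
ft_force: [-0.1, -0.4, -2.4]
gripper_width: 0.547
finger_force: 20.0
```

>>> apply_moves(
  increments=[
    {"dx": 0, "dy": 0.1, "dz": 1.5, "wx": 0, "wy": 0, "wz": 0, "jaw": 1},
    {"dx": 0, "dy": 0, "dz": 2.2, "wx": 0, "wy": 0, "wz": 0, "jaw": 1},
    {"dx": 0, "dy": 0, "dz": 2.2, "wx": 0, "wy": 0, "wz": 0, "jaw": 1},
    {"dx": 0, "dy": 0, "dz": 1.8, "wx": 0, "wy": 0, "wz": 0, "jaw": 1},
    {"dx": 0, "dy": 0, "dz": 1, "wx": 0, "wy": 0, "wz": 0, "jaw": 1},
    {"dx": 0, "dy": 0, "dz": 0.6, "wx": 0, "wy": 0, "wz": 0, "jaw": 1},
    {"dx": 0, "dy": 0, "dz": 0.3, "wx": 0, "wy": 0, "wz": 0, "jaw": 1},
    {"dx": 0, "dy": 0, "dz": 0.1, "wx": 0, "wy": 0, "wz": 0, "jaw": 1},
    {"dx": 0, "dy": 0, "dz": 0.1, "wx": 0, "wy": 0, "wz": 0, "jaw": 1},
    {"dx": 0, "dy": 0, "dz": 0, "wx": 0, "wy": 0, "wz": 0, "jaw": 1},
  ],
)

```text
time_s: 30.3
eef_pos: [451.5, 196.2, 247.1]
eef_rot: [0.0, 0.707, 0.707, 0.0]
ft_force: [-0.2, -0.1, -2.3]
gripper_width: 0.547
finger_force: 20.0
```

>>> apply_moves(
  increments=[
    {"dx": 0, "dy": 0, "dz": 0.05, "wx": 0, "wy": 0, "wz": 0, "jaw": 1},
    {"dx": 0, "dy": 0, "dz": 0.05, "wx": 0, "wy": 0, "wz": 0, "jaw": 1},
    {"dx": 0, "dy": 0, "dz": 0, "wx": 0, "wy": 0, "wz": 0, "jaw": 1},
  ],
)

```text
time_s: 30.6
eef_pos: [451.5, 196.2, 246.0]
eef_rot: [0.0, 0.707, 0.707, 0.0]
ft_force: [-1.0, -2.3, 4.1]
gripper_width: 0.551
finger_force: 20.0
```

Contact. I'll release, rise clear and move back out of the view.

>>> apply_moves(
  increments=[
    {"dx": 0, "dy": 0, "dz": 0, "wx": 0, "wy": 0, "wz": 0, "jaw": 0.42},
    {"dx": 0, "dy": 0, "dz": 0, "wx": 0, "wy": 0, "wz": 0, "jaw": 0.35},
    {"dx": 0, "dy": 0, "dz": 0, "wx": 0, "wy": 0, "wz": 0, "jaw": 0.28},
    {"dx": 0, "dy": 0, "dz": 0, "wx": 0, "wy": 0, "wz": 0, "jaw": 0.25},
    {"dx": 0, "dy": 0, "dz": -1, "wx": 0, "wy": 0, "wz": 0, "jaw": 0.25},
    {"dx": 0, "dy": 0, "dz": -2, "wx": 0, "wy": 0, "wz": 0, "jaw": 0.25},
    {"dx": 0, "dy": 0, "dz": -2.5, "wx": 0, "wy": 0, "wz": 0, "jaw": 0.25},
    {"dx": 0, "dy": 0, "dz": -2.5, "wx": 0, "wy": 0, "wz": 0, "jaw": 0.25},
    {"dx": 0, "dy": 0, "dz": -2.5, "wx": 0, "wy": 0, "wz": 0, "jaw": 0.25},
    {"dx": -1, "dy": 0, "dz": -1.5, "wx": 0, "wy": 0, "wz": 0, "jaw": 0.25},
  ],
)

```text
time_s: 31.6
eef_pos: [451.3, 187.4, 368.3]
eef_rot: [0.0, 0.706, 0.708, 0.001]
ft_force: [0.1, -0.1, -0.6]
gripper_width: 0.752
finger_force: 0.0
```

>>> apply_moves(
  increments=[
    {"dx": -3, "dy": 0, "dz": 0, "wx": 0, "wy": 0, "wz": 0, "jaw": 0.25},
    {"dx": -3.5, "dy": 0, "dz": 0, "wx": 0, "wy": 0, "wz": 0, "jaw": 0.25},
    {"dx": -3.5, "dy": 0, "dz": 0, "wx": 0, "wy": 0, "wz": 0, "jaw": 0.25},
    {"dx": -3.5, "dy": 0, "dz": 0, "wx": 0, "wy": 0, "wz": 0, "jaw": 0.25},
    {"dx": -3.5, "dy": 0, "dz": 0, "wx": 0, "wy": 0, "wz": 0, "jaw": 0.25},
    {"dx": -3.5, "dy": 0, "dz": 0, "wx": 0, "wy": 0, "wz": 0, "jaw": 0.25},
    {"dx": -2, "dy": 0, "dz": 0, "wx": 0, "wy": 0, "wz": 0, "jaw": 0.25},
    {"dx": -1, "dy": 0, "dz": 0, "wx": 0, "wy": 0, "wz": 0, "jaw": 0.25},
    {"dx": 0, "dy": 0, "dz": 0, "wx": 0, "wy": 0, "wz": 0, "jaw": 0.25},
    {"dx": 0, "dy": 0, "dz": 0, "wx": 0, "wy": 0, "wz": 0, "jaw": 0.25},
  ],
)

```text
time_s: 32.6
eef_pos: [451.7, -47.8, 366.0]
eef_rot: [-0.0, 0.706, 0.708, 0.0]
ft_force: [0.6, 0.7, -0.9]
gripper_width: 0.747
finger_force: 0.0
```

```bash
python3 - <<'E'
from h import *
a=manip.get_image('top')['color']; b=manip.get_image('scene')['color']
im=np.vstack([np.hstack([a[150:290,80:300],a[120:260,230:450]]),np.hstack([b[50:190,200:420],b[180:320,130:350]])])
cv2.imwrite('pics/d.png',cv2.resize(im[:,:,::-1],None,fx=1.8,fy=1.8))
E
```

```text
(no output)
```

View pics/d.png

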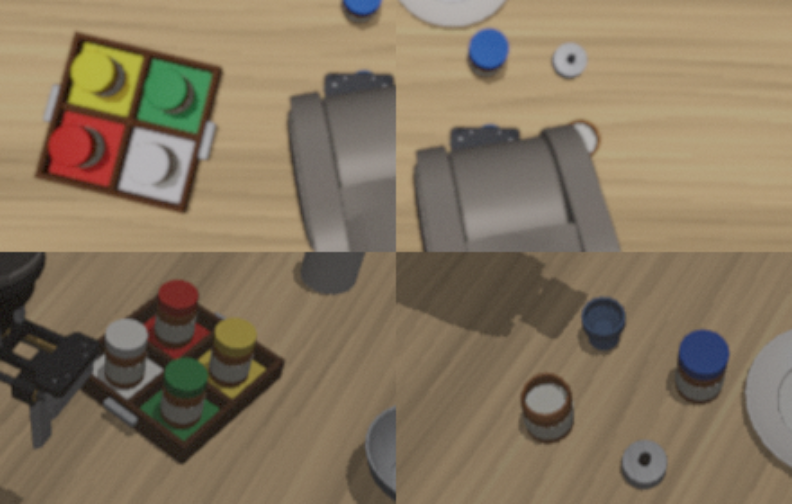

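All four jars stand upright in bays of their own colour: top-view crop yellow (92,73), green (168,92), red (72,147), white (153,162). The blue and open jars are undisturbed at (703,365) and (547,405), and the arm is clear.

```bash
python3 -c "
from rig import manip
print(manip.job_done())"
```

```text
the job is handed in; nothing more can be done
None
```

The red, yellow, green and white jars stand upright in the bays matching their lids, the blue-lidded and open jars were left where they were, and the job was handed in at about 33 s of the 102 s allowed.

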